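# Walk the heavy ingredient box up onto the bench scale

### The job

Bring the heavy steel ingredient box up onto the narrow raised deck of the bench scale (it is too wide to grip: lift its front end onto the deck by its handle, then push it on from behind, corner by corner). Press it firmly (a push of about 8 to 12 N) but never hard (25 N or more) against the red stop, and leave it lying flat, square, centred across the deck and with its front end fully home against the stop. Leave the other things on the bench where they stand, and never tip the box more than about 40 degrees.

Things in the scene. Friction and masses are not known exactly. Their poses are not given: they have to be found in the camera images.
- tub: Heavy closed steel box with a flush blue lid, loose, 0.6 to 0.95 kg, weight in the middle: 120 mm wide (own x), 170 long (own y), 60 high to the lid's top. Its smooth steel slides easily (friction about 0.3). Two dark steel arch handles on the lid. Origin: centre of the underside; z up; own +y is the front end, which at the start faces the scale's loading end within about 35 degrees (world +y within 20 degrees).
- front_handle (a point): middle of the bar axis of the front arch handle (box's own x 0, y +40, z 92 mm). The bar is round, 10 mm thick, 80 mm long along the box's x, with 27 mm free between it and the lid; held between two pads it can turn, so that the box tilts.
- rear_handle (a point): middle of the bar axis of the box's rear arch handle (own x 0, y -40, z 92 mm), like the front one. It stands 45 mm ahead of the box's rear face and rises 37 mm above the lid: the body of an upright gripper pushing low from behind may catch on it, one that leans its fingers forward (about 25 degrees) clears it
- front_edge (a point): middle of the lower edge of the box's front end (own y +85 mm, z 0)
- rear_edge (a point): middle of the lower edge of the box's rear end (own y -85 mm, z 0)
- scale: Low bench scale, fixed. Narrow aluminium deck 100 mm wide (own x), 190 long (own y), top 34 mm above the bench; grey housing below it 130 x 200 mm, 22 mm high; console 60 x 170 mm, 23 mm high, along the own -x side (62 to 122 mm from the middle line). Origin: on the bench under the deck's centre; z up; own +y (world +y within 15 degrees) runs from the open loading end to the stop.
- deck (a point): centre of the deck's top surface
- deck_edge (a point): middle of the deck's open loading edge, at its top (own y -95 mm, z 34 mm)
- stop_face (a point): foot of the stop's face: middle of the line where the red stop's face (looking to the scale's own -y) meets the deck's top (own y +95 mm, z 34 mm)
- stop: rigid red upright stop across the far end of the deck, 100 mm wide, 10 mm thick, rising 26 mm above the deck. Origin: its foot at bench height, in the middle of its thickness (scale's own y +100 mm).
- water: Bystander: clear water bottle, 64 mm across, 200 mm high, standing. Origin: centre of the underside.
- beaker: Bystander: steel beaker, 72 mm across, 75 mm high. Origin: centre of the underside.
- jar: Bystander: white-capped jar, 72 mm across, 85 mm high. Origin: centre of the underside.
- can: Bystander: can with a yellow label, 74 mm across, 100 mm high. Origin: centre of the underside.
- cream: Bystander: small open white plastic tub, 85 x 85 x 55 mm. Origin: centre of the underside.
- spoon: Bystander: spoon with a steel bowl and wooden handle, 170 mm long, lying on the bench. Origin: about the middle of its length, on the bench.

How it is judged (in metres and radians):
On the way:
1. the box lies flat on the deck and is pressed against the stop with more than 2 N (angle between tub's own z axis and vertical below 0.04 rad and z of tub in the frame of scale between 0.031 and 0.038 m and contact force between tub and stop above 2 N), for 0.1 s.
At the end, for the whole second after the job is handed in: The box lies flat on the scale's deck (tilt under 0.04 rad, underside 31 to 38 mm above the bench), its middle within 15 mm of the deck's middle line, square to the deck within 0.07 rad, its front end's middle less than 5 mm from the stop's face, at rest and released (angle between tub's own z axis and vertical below 0.04 rad and z of tub in the frame of scale between 0.031 and 0.038 m and x of tub in the frame of scale between -0.015 and 0.015 m and y of front_edge in the frame of scale above 0.09 m and angle between the y axis of tub and the y axis of scale, either way round below 0.07 rad and linear speed of tub below 0.01 m/s); the robot touches nothing.
It fails at once if the box is pressed or knocked against the stop with more than 30 N (contact force between tub and stop above 30 N).
It fails at once if the box is tipped more than 0.8 rad (46 degrees) (angle between tub's own z axis and vertical above 0.8 rad).
It fails at once if a bystander is moved more than 25 mm (distance of any of water, beaker, jar, can, cream, spoon from where it was at the start of the episode above 0.025 m).
It also fails if it takes over 72 s, if anything falls off the work surface, if the arm or the gripper's body presses on something with over 40 N, if the wrist force passes 120 N, or if a joint passes its speed limit or range.

### The arm

A 7-joint arm with a two-finger parallel gripper is mounted at the origin on the work surface. World frame = base frame: x ahead of the robot, y to its left, z up, the work surface at z = 0. Lengths are in m, angles in degrees, forces in N, time in s.
With the tool pointing down it reaches from about 0.4 to 0.85 m from the base axis. Payload 6.9 kg.
Tool frame: the origin (TCP) lies at the very end of the fingers, on their centre line; the grasp point (between the pads) lies 19 mm behind it; y points along the fingers, z is the direction in which the jaws open and shut, and the axes are right-handed (so a half turn about y gives the same grasp; the last joint's range is limited). The gripper opens to 85 mm and grips with 20 to 120 N. Pads are 22 mm wide; open, the fingers measure 114 mm over their backs; the gripper's body (76 mm by 85 mm) begins 54 mm behind the grasp point. The pads swing forward as they close: fully open they stand 13 mm farther back than shut.
Start: joints at [72.107, 29.078, -13.613, 85.955, 7.202, 65.827, -8.869], TCP at [0.254, -0.571, 0.231] pointing down, gripper open.
Joint ranges: [-176.47, 176.47], [-13.61, 117.27], [-81.72, 77.17], [0.22, 143.17], [-87.28, 267.28], [10, 112.55], [-165.47, 165.47]. Speed limits (degrees/s): [136.94, 136.94, 180, 180, 180, 180, 180].

### API

Orientations are given as [roll, pitch, yaw] about the fixed x, y, z axes, in that order (R = Rz(yaw) Ry(pitch) Rx(roll)).
In Python, from rig import arm gives the robot as it stands. The module is installed in compiled form; this text tells all that it offers.
- The arm moves only by the tool jog_arm, never from a script. Its argument "steps" is text: rows parted by semicolons, each of 5 numbers parted by spaces: the closure in counts, from 0 (fully open) to 255 (shut), then the shift along the tool's x, y, z in m, then the turn about the tool's y in degrees. In form: fingers x y z roll; .... A call has 1 to 12 rows; each row is the pose to reach, as a shift and turn from the pose commanded when the call began, along the tool's axes at that moment; what a row does not reach only later rows make up. A row lasts 1/8 s, in which the tool goes at most 62.5 mm and 10.7 degrees, less where a joint would pass 70% of its speed; a pose out of reach is approached as far as the arm can. A call with a gripper value outside its range is refused whole. The fingers move at their own pace and stop on an object; the grip force is fixed at half the most. Time passes only in rows, so rows that repeat a pose let the fingers close. It gives the time, the measured TCP pose, the force and the opening at its end, in the units of the state.
- arm.get_state(): the state, without advancing time (a new reading comes with each control period).
- arm.read_camera(name): name is "scene" or "top"; returns the picture (480x640x3 uint8, blue, green, red); there is no depth.
- arm.calibration(name): a dict with "K" (3x3 intrinsics, pixels), "origin" and "orientation" of the camera in the world. Camera axes: x right, y down, z forward; pixel columns grow to the right and rows downward; lengths in m; the calibration is good to about 2 mm. A picture is of the moment at which its call begins. calibration takes no time and is no camera call.
- arm.sign_off(): hands the job in, once; it reports no verdict.
Trained networks look in the newest picture that a camera, given by its name, has taken for a name from the list of things; names that differ only in an ending like _2 or _b are one class to them, and where a whole thing is asked for, a point or a joint stands for the part that bears it (a point fixed in the world has none). Each returns a list of dicts, best first, with "confidence" (0 to 1); they miss things now and then, are a little off and sometimes report something else, mostly with a low value. They report only what shows in the picture. A call takes as long as a camera call.
- arm.boxes_of(camera, target): "bbox" ([centre column, centre row, width, height] as shares, 0 to 1, of the picture: columns of its width, rows of its height, round what is visible of it).
- arm.silhouettes(camera, target): "region" (480x640 bool, what is visible of it) and "bbox" ([centre column, centre row, width, height] as shares, 0 to 1, of the picture: columns of its width, rows of its height, round what is visible of it).
- arm.tip_of(camera, target): "at" ([row, column] as shares, 0 to 1, of the picture: columns of its width, rows of its height: a listed point, or the origin of a listed thing).
The state is a dict: "clock": time; "joint_positions": joint angles; "dq": joint speeds; "effort": joint torques, N m; "tool_pos": TCP position; "tool_rot": TCP orientation; "wrist_force": force on the tool from outside, world axes, zero at the start; "ft_torque": the same for the moment, N m; "opening": finger opening in m.
Only numpy, scipy, OpenCV 4.12 (cv2) and the standard library are available. Lean on these libraries where they do the work, as an engineer would, in place of code of your own. Each camera call takes 0.05 s, during which the arm holds its last target. There are 200 camera calls.

## Working session

There is one attempt and no reset: what is moved stays moved. The work goes in short steps, Python scripts to look and compute and a tool call to move; the robot and the scene stay as the last step left them, time stands still between calls to the robot, and variables do not carry over. Pictures are saved under pics/ and viewed, about 8 in all and at most 12, crops included, and the job is handed in when it is done.

Besides the shell and the picture viewer there is one more tool, called after "Request:" in YAML: its name, and indented under it one key for each argument. jog_arm: Moves the arm, as the interface text tells. Its arguments: {"type":"object","properties":{"steps":{"type":"string"}},"required":["steps"]}

```bash
mkdir -p pics
cat > h.py <<'E'
from rig import arm
import numpy as np, cv2
from scipy.spatial.transform import Rotation as R
def cal(n):
    c=arm.calibration(n); o=np.array(c["orientation"],float)
    Rm=o if o.shape==(3,3) else R.from_euler("xyz",o,degrees=True).as_matrix()
    return np.array(c["K"],float),np.array(c["origin"],float),Rm
def ray(n,u,v):
    K,o,Rm=cal(n); d=Rm@np.linalg.solve(K,[u,v,1]); return o,d/np.linalg.norm(d)
def onz(n,u,v,z):
    o,d=ray(n,u,v); return o+d*(z-o[2])/d[2]
def proj(n,p):
    K,o,Rm=cal(n); q=K@(Rm.T@(np.array(p,float)-o)); return q[:2]/q[2]
Z=dict(front_handle=.092,rear_handle=.092,front_edge=0,rear_edge=0,deck=.034,deck_edge=.034,stop_face=.034)
def tip(n,t):
    r=arm.tip_of(n,t)
    return (r[0]["at"][1]*640,r[0]["at"][0]*480,r[0]["confidence"]) if r else None
def tri(a,b):
    A=np.zeros((3,3));y=np.zeros(3)
    for o,d in(a,b):
        P=np.eye(3)-np.outer(d,d);A+=P;y+=P@o
    return np.linalg.solve(A,y)
E
python3 - <<'E'
from h import *
np.set_printoptions(precision=4,suppress=True)
for c in("scene","top"):
    im=arm.read_camera(c); cv2.imwrite(f"pics/{c}0.png",im); print(c,arm.calibration(c))
for t in ["tub","front_handle","rear_handle","front_edge","rear_edge","scale","deck","deck_edge","stop_face","stop","water","beaker","jar","can","cream","spoon"]:
    z=Z.get(t,0); T={c:tip(c,t) for c in("scene","top")}
    print(t,[(c,np.round(v,2),onz(c,v[0],v[1],z)[:2]) for c,v in T.items() if v])
    if all(T.values()): print("   tri",tri(*[ray(c,*v[:2]) for c,v in T.items()]))
s=arm.get_state();print(s)
E
```

```text
scene {'K': array([[457.326 ,   0.    , 315.6427],
       [  0.    , 457.326 , 237.3487],
       [  0.    ,   0.    ,   1.    ]]), 'origin': array([ 1.1049, -0.252 ,  0.866 ]), 'orientation': array([-142.1399,   -0.765 ,   66.5467])}
top {'K': array([[455.6884,   0.    , 315.0604],
       [  0.    , 455.6884, 232.9929],
       [  0.    ,   0.    ,   1.    ]]), 'origin': array([ 0.3201, -0.0095,  1.0616]), 'orientation': array([-167.0951,    0.1583,  -94.3516])}
tub [('scene', array([244.67, 295.92,   0.59]), array([ 0.58, -0.18])), ('top', array([377.28, 221.38,   0.78]), array([ 0.58  , -0.1763]))]
   tri [ 0.5798 -0.1782 -0.0012]
front_handle [('scene', array([260.22, 266.02,   0.68]), array([ 0.581 , -0.1367])), ('top', array([368.51, 218.59,   0.94]), array([ 0.5652, -0.1433]))]
   tri [ 0.5701 -0.1399  0.0786]
rear_handle [('top', array([404.1 , 206.5 ,   0.86]), array([ 0.5867, -0.2246]))]
front_edge [('top', array([343.1 , 230.4 ,   0.71]), array([ 0.5641, -0.0925]))]
rear_edge [('scene', array([309.82, 340.18,   0.69]), array([ 0.7311, -0.0902])), ('top', array([346.3 , 232.1
[... 1740 characters left out ...]
n [('scene', array([158.59, 247.3 ,   0.81]), array([ 0.3758, -0.3246])), ('top', array([449.47, 301.1 ,   0.57]), array([ 0.3782, -0.3223]))]
   tri [ 0.3778 -0.3232  0.0017]
{'clock': 1.7, 'joint_positions': array([ 72.1052,  29.0771, -13.6119,  85.9551,   7.2019,  65.8277,
        -8.8712]), 'dq': array([ 0.0459,  0.0416, -0.0194, -0.0171, -0.0903, -0.0212, -0.0035]), 'effort': array([ -0.0004, -62.0357,  -2.1851, -24.996 ,   0.0139,   0.0022,
         0.    ]), 'tool_pos': array([ 0.2536, -0.5712,  0.2313]), 'tool_rot': array([ -90.0019,   -0.0002, -156.0652]), 'wrist_force': array([-0.7052, -0.2476, -0.5239]), 'ft_torque': array([0.0173, 0.0691, 0.0419]), 'opening': 0.08544840227046617}
```

View pics/top0.png

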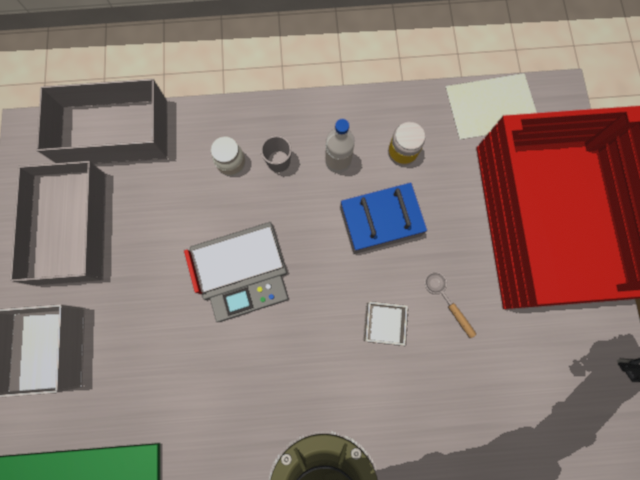

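View pics/scene0.png

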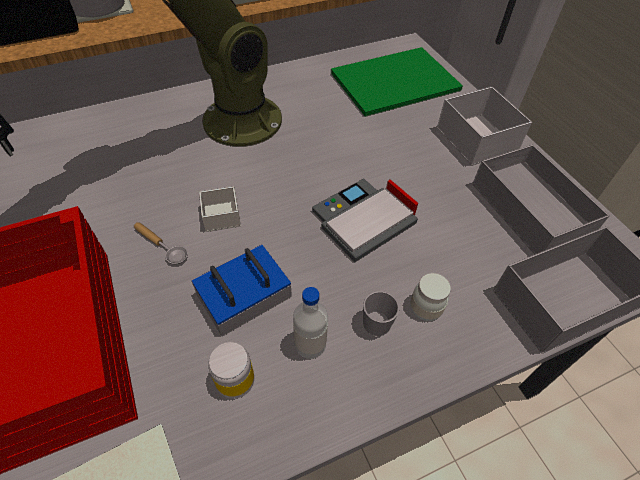

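The top view shows the blue box at about (383,218), with its front handle at (369,218) and rear handle at (404,208). The deck is at (238,260) with the red stop at (192,270). The scene view agrees, and no bystander is in the path. `rear_edge` and the scene "stop" are misdetections. Next I'll fit the poses more exactly from the lid and deck outlines.

```bash
cat >> h.py <<'E'
from scipy.optimize import least_squares
def mask_tub(im):
    h=cv2.cvtColor(im,cv2.COLOR_BGR2HSV); return cv2.inRange(h,(105,150,60),(130,255,255))
def hull_top(m,z,n="top"):
    m=cv2.morphologyEx(m,cv2.MORPH_CLOSE,np.ones((9,9),np.uint8))
    c=max(cv2.findContours(m,cv2.RETR_EXTERNAL,cv2.CHAIN_APPROX_NONE)[0],key=cv2.contourArea)
    p=np.array([onz(n,*q[0],z)[:2] for q in c],np.float32); return p
def rect(p):
    (cx,cy),(w,h),a=cv2.minAreaRect(p)
    if w>h: w,h,a=h,w,a+90
    a=(a+90)%180-90   # yaw of long axis from +y
    return cx,cy,w,h,a
def tool(p,yaw):  # shift (tool axes) from current TCP to world p, and roll
    s=arm.get_state(); Rt=R.from_euler("xyz",s["tool_rot"],degrees=True).as_matrix()
    return Rt.T@(np.array(p)-s["tool_pos"]), (s["tool_rot"][2]-yaw+180)%360-180
E
python3 - <<'E'
from h import *
np.set_printoptions(precision=4,suppress=True)
for n in("top","scene"):
    im=cv2.imread(f"pics/{n}0.png")
    m=mask_tub(im)
    if n=="top": m[:,:320]=0;m[:170]=0;m[270:]=0
    else: m[:230]=0;m[345:]=0;m[:,:180]=0;m[:,293:]=0
    print(n,"tub",rect(hull_top(m,.06,n)))
    h=cv2.cvtColor(im,cv2.COLOR_BGR2HSV)
    r=arm.silhouettes(n,"scale"); sm=(r[0]["region"]*255).astype(np.uint8)
    d=cv2.inRange(h,(0,0,165),(180,50,255))&cv2.dilate(sm,np.ones((7,7)))
    print(n,"deck",rect(hull_top(d,.034,n)))
    red=cv2.inRange(h,(0,150,80),(8,255,255))|cv2.inRange(h,(172,150,80),(180,255,255))
    red&=cv2.dilate(sm,np.ones((15,15)))
    print(n,"red",rect(hull_top(red,.06,n)))
E
```

```text
top tub (0.5774769186973572, -0.1809413731098175, 0.11807391047477722, 0.16699300706386566, 10.725846290588379)
top deck (0.5177850127220154, 0.17395727336406708, 0.12094690650701523, 0.2116810381412506, 13.383819580078125)
top red (0.4844772517681122, 0.2552541494369507, 0.010052753612399101, 0.09970568865537643, -76.55155277252197)
scene tub (0.5815713405609131, -0.18151485919952393, 0.12212391942739487, 0.16860923171043396, 10.63019847869873)
scene deck (0.4958224296569824, 0.15661655366420746, 0.12699340283870697, 0.18472494184970856, 13.628232955932617)
scene red (0.4972076117992401, 0.25828465819358826, 0.02474234253168106, 0.11613790690898895, -86.7662341594696)
```

Request:
jog_arm:
  steps: "0 -0.06 -0.06 -0.072 0; 0 -0.12 -0.06 -0.144 0; 0 -0.179 -0.06 -0.216 0; 0 -0.23 -0.06 -0.225 5; 0 -0.29 -0.05 -0.235 10; 0 -0.35 -0.03 -0.245 13.2; 0 -0.41 0 -0.255 13.2; 0 -0.465 0.04 -0.264 13.2; 0 -0.465 0.08 -0.264 13.2; 0 -0.465 0.08 -0.264 13.2; 0 -0.465 0.08 -0.264 13.2"

```text
clock: 3.18
tool_pos: [0.5717, -0.1382, 0.1484]
tool_rot: [-90.2, -0.2, -169.0]
wrist_force: [0.2, -0.0, 0.3]
opening: 0.0859
```

Run:
```python
from h import *
a=arm.read_camera("top");b=arm.read_camera("scene");cv2.imwrite("pics/a1.png",np.hstack([a[140:300,280:480],b[200:360,160:360]]).repeat(2,0).repeat(2,1))
s=arm.get_state();print(s["clock"],s["tool_pos"],s["tool_rot"],tool([.571,-.1417,.073],-169.3))
```

```text
3.275 [ 0.57119146 -0.14156863  0.15125084] [-8.99991023e+01 -5.21449060e-02 -1.69249762e+02] (array([1.41385264e-04, 7.82509985e-02, 9.21250938e-05]), np.float64(0.050238235663954356))
```

View pics/a1.png

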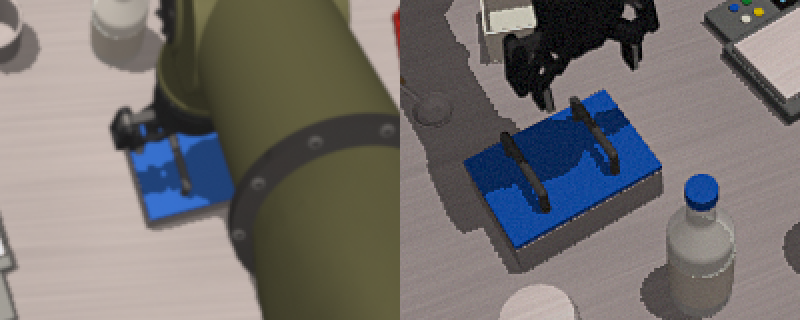

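The crop shows the open fingers straddling the front handle (crop px about (590,130)), so I'll go down and grip.

Request:
jog_arm:
  steps: "0 0 0.04 0 0; 0 0 0.076 0 0; 0 0 0.076 0 0; 120 0 0.076 0 0; 255 0 0.076 0 0; 255 0 0.076 0 0; 255 0 0.076 0 0; 255 0 0.076 0 0"

```text
clock: 4.28
tool_pos: [0.5718, -0.1416, 0.076]
tool_rot: [-90.0, 0.0, -169.3]
wrist_force: [-0.1, -0.8, 5.9]
opening: 0.0076
```

Request:
jog_arm:
  steps: "255 0 -0.01 0.004 0; 255 0 -0.02 0.008 0; 255 0 -0.03 0.012 0; 255 0 -0.04 0.016 0; 255 0 -0.05 0.02 0; 255 0 -0.05 0.02 0; 255 0 -0.05 0.02 0"

```text
clock: 5.15
tool_pos: [0.5749, -0.1608, 0.1251]
tool_rot: [-90.0, -0.0, -169.3]
wrist_force: [-0.0, -0.2, -7.2]
opening: 0.0078
```

Run:
```python
from h import *
a=arm.read_camera("scene");cv2.imwrite("pics/a2.png",a[140:380,120:440].repeat(2,0).repeat(2,1))
s=arm.get_state();print(s["clock"],s["tool_pos"],s["tool_rot"],s["opening"],s["wrist_force"])
# target handle points: over scale frame (x=0, y)
d=np.array([-.2326,.9726]);c=np.array([.5078,.158])
for y in(-.2,-.095,-.035,.045):print(y,tool([*(c+y*d),.122],13.45-180))
```

```text
5.2 [ 0.57483283 -0.16061673  0.12490768] [-9.00314079e+01 -4.15201724e-02 -1.69246515e+02] 0.007871589196382195 [ 0.00899066  0.21197083 -7.37161987]
-0.2 (array([-0.00300394,  0.00297444, -0.12574323]), np.float64(-2.69651465546076))
-0.095 (array([ 0.00193567,  0.00303551, -0.23062977]), np.float64(-2.69651465546076))
-0.035 (array([ 0.00475831,  0.00307041, -0.29056494]), np.float64(-2.69651465546076))
0.045 (array([ 0.00852182,  0.00311695, -0.37047849]), np.float64(-2.69651465546076))
```

View pics/a2.png

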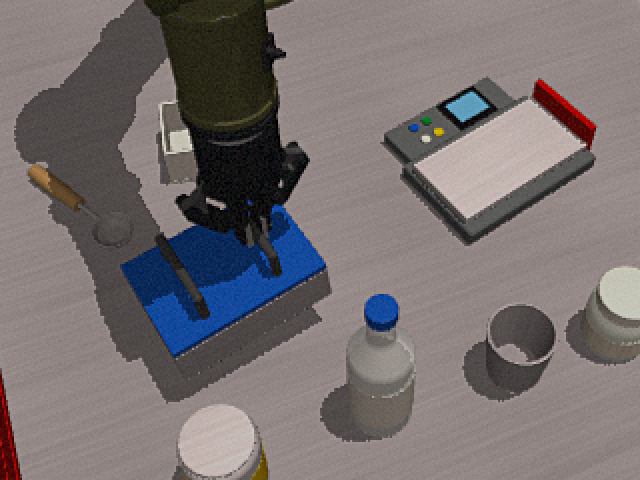

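The box front is lifted about 28° and the handle is held near its middle. Next I drag it to the deck.

Request:
jog_arm:
  steps: "255 0 0 -0.015 0; 255 0 0 -0.04 0; 255 -0.001 0 -0.065 -1; 255 -0.002 0 -0.09 -1.5; 255 -0.003 0 -0.115 -2; 255 -0.002 0 -0.14 -2.7; 255 -0.001 0 -0.165 -2.7; 255 0 0 -0.19 -2.7; 255 0.001 0 -0.215 -2.7; 255 0.002 0 -0.231 -2.7; 255 0.002 0 -0.231 -2.7"

```text
clock: 6.58
tool_pos: [0.5298, 0.0677, 0.1254]
tool_rot: [-90.0, 0.0, -166.4]
wrist_force: [1.0, -0.5, -7.1]
opening: 0.0078
```

Run:
```python
from h import *
a=arm.read_camera("scene");cv2.imwrite("pics/a3.png",a[100:340,200:520].repeat(2,0).repeat(2,1))
s=arm.get_state();print(s["clock"],s["tool_pos"],s["tool_rot"],s["opening"],s["wrist_force"],s["ft_torque"])
```

```text
6.625 [0.53012765 0.06593518 0.12535366] [-8.99750802e+01  4.90579882e-03 -1.66474969e+02] 0.007735918481344443 [ 0.69936098 -0.85197763 -6.9336108 ] [ 0.06970078  0.02861394 -0.01391838]
```

View pics/a3.png

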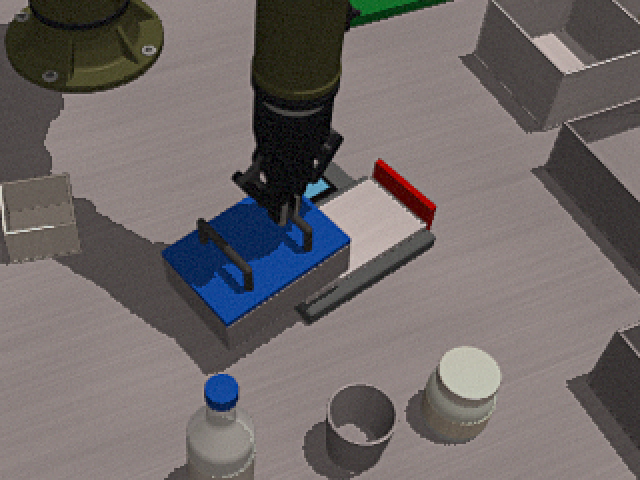

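The front lies over the deck, square to it. I'll pull on and lower it flat.

Request:
jog_arm:
  steps: "255 0 0 -0.015 0; 255 0 0 -0.035 0; 255 0 0 -0.055 0; 255 0 0.004 -0.07 0; 255 0 0.008 -0.08 0; 255 0 0.012 -0.09 0; 255 0 0.015 -0.1 0; 255 0 0.015 -0.11 0; 255 0 0.015 -0.12 0; 255 0 0.015 -0.13 0; 255 0 0.015 -0.13 0"

```text
clock: 8.0
tool_pos: [0.4996, 0.194, 0.1105]
tool_rot: [-90.1, 0.0, -166.5]
wrist_force: [-0.5, 2.1, -3.6]
opening: 0.0078
```

Run:
```python
from h import *
a=arm.read_camera("scene");b=arm.read_camera("top");cv2.imwrite("pics/a4.png",np.hstack([a[120:300,240:440],b[180:360,140:340]]).repeat(2,0).repeat(2,1))
s=arm.get_state();print(s["clock"],s["tool_pos"],s["tool_rot"],s["opening"],s["wrist_force"],s["ft_torque"])
```

```text
8.1 [0.50003903 0.19286593 0.11049731] [-9.00419041e+01  3.96244064e-02 -1.66515815e+02] 0.007491006603547719 [ 0.44775681  2.29034402 -2.54523591] [0.36145939 0.05049121 0.06582429]
```

View pics/a4.png

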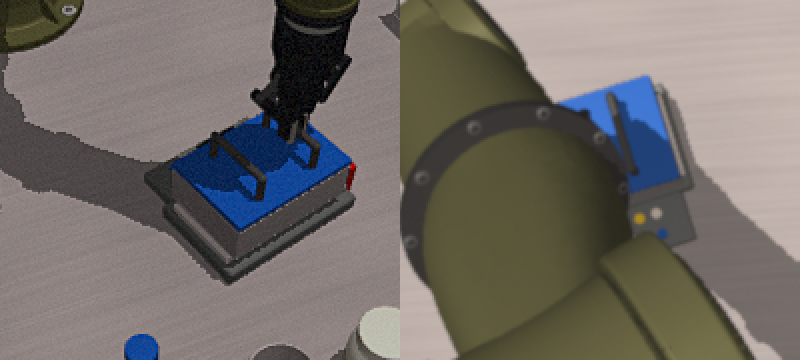

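The box lies flat on the deck, its front about 14 mm short of the stop. I'll release it, rise, and retreat behind.

Request:
jog_arm:
  steps: "150 0 0 0 0; 0 0 0 0 0; 0 0 0 0 0; 0 0 -0.02 0 0; 0 0 -0.06 0 0; 0 0 -0.1 0 0; 255 0 -0.1 0.05 0; 255 0 -0.1 0.1 10; 255 0 -0.1 0.15 20; 255 0 -0.1 0.2 30; 255 0 -0.1 0.22 40; 255 0 -0.1 0.22 40"

```text
clock: 9.6
tool_pos: [0.5512, -0.0238, 0.2103]
tool_rot: [-90.0, 0.0, 153.3]
wrist_force: [-0.6, 0.0, 0.3]
opening: -0.0001
```

```bash
cat >> h.py <<'E'
C=np.array([.5078,.158]);YAW=13.45;D=np.array([-.2326,.9726]);X=np.array([.9726,.2326])
def tubpose(tag):
    for n in("top","scene"):
        im=arm.read_camera(n); cv2.imwrite(f"pics/{n}{tag}.png",im)
        m=mask_tub(im); k=np.zeros_like(m); u,v=proj(n,[*C,.094]).astype(int); k[max(0,v-75):v+75,u-75:u+75]=255
        r=rect(hull_top(m&k,.094,n)); q=np.array(r[:2])-C
        print(n,"tub in scale x,y mm",np.round([q@X*1e3,q@D*1e3],1),"size",np.round(r[2:4],3),"dyaw",round(r[4]-YAW,2))
    s=arm.get_state();p=s["tool_pos"];q=p[:2]-C
    print(s["clock"],"tcp scale",q@X,q@D,p[2],s["tool_rot"],s["wrist_force"],s["joint_positions"])
E
python3 -c "
from h import *
tubpose(5)"
```

```text
top tub in scale x,y mm [-1.2 -5. ] size [0.118 0.168] dyaw 0.08
scene tub in scale x,y mm [ 1.9 -7.4] size [0.123 0.174] dyaw 0.02
9.7 tcp scale 0.0003758618536155097 -0.18373653537884904 0.21031161471114396 [-9.00363458e+01 -2.76890952e-02  1.53718157e+02] [ 0.22037394  0.03713397 -0.04934425] [   6.47971333   23.4591947   -10.01130122   99.10021431    4.63508481
   57.85118696 -121.47144735]
```

Request:
jog_arm:
  steps: "255 0 0 0 -10.7; 255 0 0 0 -21.4; 255 0 0 0 -32.1; 255 0 0 0 -42.8; 255 0 0 0 -53.5; 255 0 0 0 -64.2; 255 0 0 0 -74.9; 255 0 0 0 -85.6; 255 0 0 0 -96.3; 255 0 0 0 -107; 255 0 0 0 -117.7; 255 0 0 0 -128.4"

```text
clock: 11.2
tool_pos: [0.5509, -0.0198, 0.2107]
tool_rot: [-90.0, 0.0, -77.5]
wrist_force: [0.0, 0.4, -0.8]
opening: 0.0001
```

Request:
jog_arm:
  steps: "255 0 0 0 -1.3; 255 0 0.05 0 -1.3; 255 0 0.1 0 -1.3; 255 0 0.14 0 -1.3; 255 0 0.15 0 -1.3; 255 0 0.15 0 -1.3"

```text
clock: 11.95
tool_pos: [0.5514, -0.0211, 0.0608]
tool_rot: [-90.0, 0.0, -76.9]
wrist_force: [0.1, 0.4, 0.3]
opening: 0.0003
```

```bash
python3 -c "
from h import *
tubpose(6)
a=cv2.imread('pics/scene6.png');cv2.imwrite('pics/a6.png',a[130:330,200:460].repeat(3,0).repeat(3,1))"
```

```text
top tub in scale x,y mm [-1.2 -5. ] size [0.118 0.168] dyaw 0.08
scene tub in scale x,y mm [ 1.9 -6.6] size [0.124 0.172] dyaw -0.02
12.05 tcp scale 0.0014575119075969536 -0.18478435623929407 0.06190111258468117 [-8.98573495e+01 -2.71294910e-02 -7.68698638e+01] [ 0.41640063  0.47298458 -0.03857921] [ 22.96281654  37.52747271 -36.67420828 108.82696398  31.63295077
  43.95469676 -18.33039794]
```

View pics/a6.png

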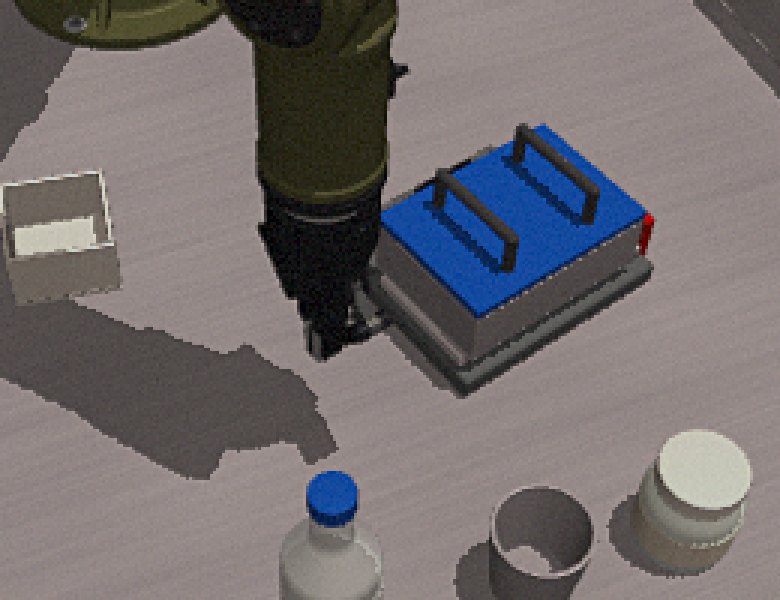

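The picture shows the box flat and square, about 15 mm from the stop (red at (648,235)), with the closed fingers behind its rear face. I'll approach and push gently.

Request:
jog_arm:
  steps: "255 -0.03 0.008 -0.001 0; 255 -0.06 0.012 -0.001 0; 255 -0.074 0.012 -0.001 0; 255 -0.078 0.012 -0.001 0; 255 -0.081 0.012 -0.001 0; 255 -0.084 0.012 -0.001 0; 255 -0.087 0.012 -0.001 0; 255 -0.09 0.012 -0.001 0; 255 -0.09 0.012 -0.001 0"

```text
clock: 13.18
tool_pos: [0.5297, 0.0655, 0.0483]
tool_rot: [-90.0, -0.0, -76.9]
wrist_force: [0.1, -2.8, 2.0]
opening: -0.0002
```

```bash
python3 -c "
from h import *
tubpose(7)"
```

```text
top tub in scale x,y mm [-0.9  2.2] size [0.118 0.168] dyaw -0.31
scene tub in scale x,y mm [3.2 1.4] size [0.121 0.172] dyaw 0.2
13.275 tcp scale -0.00024399930023185447 -0.09505928008476859 0.04826116308088978 [-9.00035810e+01 -4.49635721e-05 -7.68629300e+01] [ 1.0093584  -3.35943854  2.05494002] [ 12.93241921  37.24750498 -35.07919097 112.19345261  32.31086432
  40.59970607 -28.78826441]
```

Request:
jog_arm:
  steps: "255 -0.002 0 0 0; 255 -0.004 0 0 0; 255 -0.005 0 0 0; 255 -0.006 0 0 0; 255 -0.006 0 0 0"

```text
clock: 13.9
tool_pos: [0.5282, 0.0717, 0.0482]
tool_rot: [-90.0, 0.0, -76.8]
wrist_force: [-0.0, -3.1, 0.6]
opening: -0.0003
```

Request:
jog_arm:
  steps: "255 -0.0005 0 0 0; 255 -0.001 0 0 0; 255 -0.001 0 0 0"

```text
clock: 14.28
tool_pos: [0.528, 0.0725, 0.0483]
tool_rot: [-90.0, 0.0, -76.9]
wrist_force: [0.2, -3.5, 1.1]
opening: -0.0002
```

```bash
python3 -c "
from h import *
tubpose(8)"
```

```text
top tub in scale x,y mm [-0.8  9.1] size [0.118 0.167] dyaw -0.37
scene tub in scale x,y mm [3.2 8.4] size [0.122 0.171] dyaw -0.4
14.375 tcp scale -0.00023171732497138966 -0.08793755314042882 0.04826512276450169 [-9.00041688e+01  7.57462266e-03 -7.68590544e+01] [ 1.141259   -2.9099039   0.88078196] [ 12.15615446  37.18970963 -35.02799122 112.30255431  32.26816407
  40.51217467 -29.52533189]
```

Request:
jog_arm:
  steps: "255 -0.0004 0 0 0; 255 -0.0008 0 0 0; 255 -0.0008 0 0 0"

```text
clock: 14.75
tool_pos: [0.5279, 0.0733, 0.0483]
tool_rot: [-90.0, 0.0, -76.9]
wrist_force: [0.8, -4.0, 0.2]
opening: -0.0
```

Request:
jog_arm:
  steps: "255 -0.0003 0 0 0; 255 -0.0006 0 0 0; 255 -0.0006 0 0 0"

```text
clock: 15.12
tool_pos: [0.5278, 0.0736, 0.0483]
tool_rot: [-90.0, -0.0, -76.9]
wrist_force: [0.0, -5.0, 0.9]
opening: 0.0002
```

Request:
jog_arm:
  steps: "255 -0.0003 0 0 0; 255 -0.0005 0 0 0; 255 -0.0005 0 0 0"

```text
clock: 15.5
tool_pos: [0.5278, 0.0736, 0.0483]
tool_rot: [-90.0, -0.0, -76.9]
wrist_force: [0.7, -6.2, -0.0]
opening: 0.0001
```

It's in contact with the stop: the force rises while the position holds. I'll increase the press.

Request:
jog_arm:
  steps: "255 -0.0005 0 0 0; 255 -0.001 0 0 0; 255 -0.0015 0 0 0; 255 -0.0015 0 0 0"

```text
clock: 16.0
tool_pos: [0.5281, 0.0737, 0.0483]
tool_rot: [-90.0, -0.1, -77.0]
wrist_force: [4.1, -9.8, -0.6]
opening: -0.0001
```

Request:
jog_arm:
  steps: "255 -0.0005 0 0 0; 255 -0.001 0 0 0; 255 -0.001 0 0 0; 255 -0.001 0 0 0"

```text
clock: 16.5
tool_pos: [0.5283, 0.0739, 0.0483]
tool_rot: [-90.0, -0.2, -77.0]
wrist_force: [4.5, -10.6, -0.5]
opening: 0.0
```

```bash
python3 -c "
from h import *
tubpose(9)"
```

```text
top tub in scale x,y mm [-0.5 10.5] size [0.118 0.167] dyaw -0.15
scene tub in scale x,y mm [3.6 9.9] size [0.122 0.171] dyaw -0.09
16.6 tcp scale 0.00038159387356394287 -0.08658719055457713 0.048338743372668386 [-89.96281373  -0.18634759 -77.01323832] [  4.92954725 -12.17892205   0.39488026] [ 11.74611051  37.14057112 -34.81110744 112.28379602  32.36873146
  40.51027472 -29.98667074]
```

It's home, square and centred, with about 11–13 N measured at the wrist. I'll back off.

Request:
jog_arm:
  steps: "255 0.005 0 0 0; 255 0.02 0 0 0; 255 0.06 0 0 0; 255 0.1 -0.03 0 0; 255 0.12 -0.08 0 0; 255 0.12 -0.12 0 0; 255 0.12 -0.12 0 0"

```text
clock: 17.48
tool_pos: [0.5561, -0.0403, 0.1712]
tool_rot: [-89.7, -0.0, -76.9]
wrist_force: [-1.1, 0.8, 0.1]
opening: 0.0002
```

```bash
python3 -c "
from h import *
tubpose(10)
a=cv2.imread('pics/scene10.png');b=cv2.imread('pics/top10.png');cv2.imwrite('pics/a10.png',np.hstack([a[120:280,270:470],b[180:340,140:340]]).repeat(2,0).repeat(2,1))
for t in ['water','beaker','jar','can','cream','spoon']:
  v=tip('top',t); print(t,v and onz('top',v[0],v[1],0)[:2])"
```

```text
top tub in scale x,y mm [-0.4 10.4] size [0.118 0.168] dyaw -0.06
scene tub in scale x,y mm [2.7 0.6] size [0.123 0.19 ] dyaw -0.09
17.575 tcp scale -0.0010778191573916523 -0.20385116600311126 0.16819020578601732 [-8.99858024e+01  1.26506352e-03 -7.68644185e+01] [ 0.10259522 -0.84438819 -0.64046506] [ 28.9683589   30.69064308 -42.39758058 101.60718202  24.18054861
  57.14983975  -9.71715981]
water None
beaker [0.75712796 0.06065361]
jar [0.75567072 0.16194298]
can [ 0.75816711 -0.25034983]
cream [ 0.33986994 -0.16699528]
spoon None
```

View pics/a10.png

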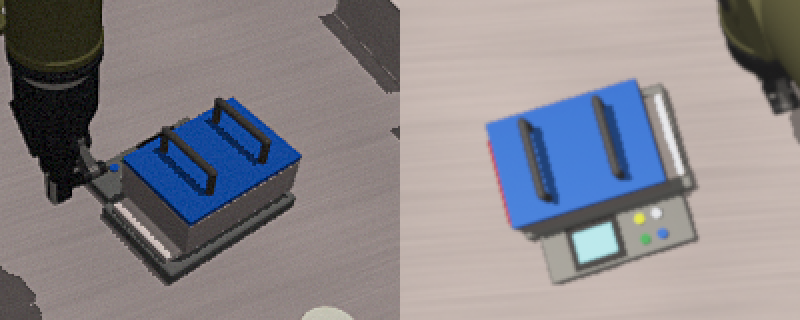

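The box is flat and flush against the stop, and the gripper is clear of it. The scene fit this time took in the console's blue button (its length reads 190 mm), so I'm disregarding it. Signing off.

```bash
python3 -c "
from rig import arm
print(arm.sign_off())"
```

```text
the job is handed in; nothing more can be done
None
```

The box is on the scale, flat and fully home against the red stop, and I handed the job in at about 17.6 s of the 72 s. I gripped the front handle, lifted the front end about 28° by my estimate, and drew the box onto the deck until it lay flat. I then released it and pushed it home from behind with the closed, upright fingers.

- **Press:** the wrist force reached about 11–13 N. With deck friction taken off, that is roughly 8–12 N at the stop. The stop force itself could not be measured.
- **Final position (top camera):** the middle is 0.4 mm off the deck's middle line and the box is square within 0.1°. The box's centre is at scale y +10.4 mm, which puts the front end at the stop face within measuring error (about 2 mm).
- **Check that disagreed:** the final scene-camera fit gave y +0.6 mm. Its outline was 190 mm long because it took in the console's blue button, so I discarded it. While the box was still being pressed, the same camera had read +9.9 mm, in line with the top camera.
- **Bystanders:** beaker, jar, can and cream read within about 8 mm of where they started. The detector missed the water bottle and the spoon in the last picture, so those two were not re-measured. The arm's planned path stayed away from both.

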